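# Load the polishing-compound feeder and let one bar down

### The arm

A 6-joint arm with a two-finger parallel gripper is mounted at the origin on a cart in front of the work surface, level with it; the furniture and walls round the work are solid. World frame = base frame: x ahead of the robot, y to its left, z up, the work surface at z = 0. Lengths are in m, angles in rad, forces in N, time in s.
With the tool pointing down it reaches from about 0.275 to 0.725 m from the base axis. Payload 5.6 kg.
Tool frame: the origin (TCP) lies between the finger pads; the fingertips stand manip.tip_extent ahead of it and the grasp point (between the pads) lies 2 mm behind it (manip.tip_extent is the distance from the TCP to the fingertips, in m); z points along the fingers, y is the line along which they close (so a half turn about z gives the same grasp; the last joint's range is limited). The gripper opens to 85 mm and grips with 20 to 120 N. Pads are 22 mm wide; open, the fingers measure 114 mm over their backs; the gripper's body (76 mm by 85 mm) begins 54 mm behind the grasp point. The pads swing forward as they close: fully open they stand 13 mm farther back than shut.
Start: joints at [1.566, 0.255, 0.108, 0, -1.424, -0.285], TCP at [0.157, 0.527, 0.248] pointing down, gripper open.
Joint ranges: [-2.95, 2.95], [-1.21, 1.97], [-1.09, 1.5], [-2.87, 1.71], [-2.94, -0.07], [-3.05, 3.05]. Speed limits (rad/s): [2.57, 2.57, 3.14, 3.14, 3.14, 3.14].

### API

Orientations are given as a unit quaternion [w, x, y, z].
In Python, from plant import manip gives the robot as it stands. Calls block until the motion is done:
- manip.movep(position, orientation): joint-space move of the TCP to a pose.
- manip.movel(position, rotation=None, max_speed=0.15): straight line of the TCP; rotation=None keeps the orientation; max_speed is the mean speed in m/s.
- manip.goto_joints(angles): joint-space move.
- manip.set_gripper(opening, grip_force=None): finger opening in m; grip_force is the grip in N (None keeps the last); returns when the fingers have stopped.
- manip.hold(seconds).
- manip.inverse_kinematics(position, orientation): joint angles nearest the present ones, or None.
- manip.get_state(): the state.
- manip.get_image(name): name is "scene" or "top" or "wrist"; returns the picture (400x640x3 uint8, blue, green, red); there is no depth.
- manip.get_calibration(name): a dict with "vfov" (degrees; the focal length in pixels is half the picture's height over the tangent of half this angle, whatever the lens; pixels are square), "cx", "cy" (the principal point, pixels), "distortion" ([k1, k2, p1, p2, k3] as OpenCV has them; the pictures are not rectified), "R" (3x3) and "t" (3): a world point X has camera coordinates R X + t. Camera axes: x right, y down, z forward; pixel columns grow to the right and rows downward; lengths in m; the calibration is good to about 2 mm. A picture is of the moment at which its call begins: read the wrist's pose just before it. get_calibration takes no time and is no camera call; for the wrist camera it gives the pose at the moment of the call.
A pose or a line that the arm cannot do raises manip.MotionError and nothing moves.
- manip.hand_in(): hands the job in; it is judged then, once.
The state is a dict: "t": time; "joint_positions": joint angles; "qvel": joint speeds; "tau": joint torques, N m; "tcp_pos": TCP position; "ee_rot": TCP orientation; "ft_force": force on the tool from outside, world axes, zero at the start; "ft_torque": the same for the moment, N m; "finger_gap": finger opening in m; "grasp_force": force on a finger pad.
Only numpy, scipy, OpenCV 4.12 (cv2) and the standard library are available. Lean on these libraries where they do the work, as an engineer would, in place of code of your own. Each camera call takes 0.05 s, during which the arm holds its last target. There are 200 camera calls.

### The job

Load the compound feeder: lay the brown bar in the brown-marked lane and the red bar in the red-marked lane, each turned so that the flange of its metal shoe runs under the folded-in lip of the outer wall, and let them slide down to their gates. Then tip the black-knobbed lever to the brown lane's side and hold it until the brown bar has run down to the end stop, and let the lever spring back; the red bar stays waiting at its gate. Leave the pot, the steel block and the carton where they are.

Things in the scene. Friction and masses are not known exactly. Their poses are not given: they have to be found in the camera images.
- feeder: Fixed two-lane sheet-metal chute, sloping 22 degrees down to its +y, 330 long, 134 wide; floor 174 mm high at the top, 50 at the end stop; slippery, a bar let go in it slides. Origin: middle of the base's underside. Brown-marked lane on its -x side (nearer the robot), red-marked on +x. Low divider 8 high between the two open mouths, outer walls 11.5 high
- brown_mouth (a point): Middle point of the brown bar as it rests in the open mouth at the top of the brown lane. Tilted axes: x straight downhill, y across towards the brown lane's outer wall, z square off the floor (24 mm below). Here 4.5 mm play a side; from 57 mm downhill it funnels to 1.5. The bar's y must point to its own outer wall: bar x = this x (downhill)
- red_mouth (a point): Same for the red bar in the red lane's mouth, same axes (y towards the brown side); bar's y to the red lane's outer wall: bar x = minus this x (uphill). In both lanes, from 61 mm downhill of this point, the outer wall's folded lip, 11.5 mm above the floor and 9 inwards, lets the flange (8 thick) pass under it but stops the tall block of a bar turned the wrong way
- brown_gate (a point): Middle point of the brown bar when it waits at its gate, a steel blade standing 10 mm out of the lane floor; 115 mm downhill of the mouth point, same axes
- red_gate (a point): Middle point of the red bar when it waits at its gate; 115 mm downhill of the red mouth point, same axes
- brown_bay (a point): Middle point of the brown bar when it has run through to the end stop; 112 mm downhill of its gate point, same axes
- lever (a joint): Spring-centred lever past the low end: 0 upright, positive tipped to the brown side (+y of the mouth axes), -0.5 to 0.5 rad. It carries both gate blades: tipped to a lane's side it sinks that lane's blade (clear of the bar from 0.4 on) and raises the other. Spring 1.2 N m/rad, about 6 N at the knob at full tilt; returns by itself
- lever_knob (a point): Centre of the lever's black ball knob, 26 mm across, 108 from the pivot shaft, on a stem 10 across. The shaft runs along the downhill line under the floor. At 0 the stem stands square to the chute floor (leans 22 degrees downhill) and the axes are those of the mouths; the knob swings in an arc across the chute
- bar_brown_mid (a point): Brown compound bar (mm): block 96 long, 34 wide on a metal shoe 100 long, 48 wide, 8 thick; 48 tall, 0.2-0.4 kg, lies shoe down. Grip the straight sides 34 apart, 8 to 40 above the underside. The shoe ends 18 from the centre line on one side, 30 on the other: that ledge is the flange. Point: middle of the block, 24 above the underside. Axes: z up, x along the bar, y to the flange side
- bar_red_mid (a point): Red compound bar (mm): block 96 long, 34 wide on a metal shoe 100 long, 48 wide, 8 thick; 48 tall, 0.2-0.4 kg, lies shoe down. Grip the straight sides 34 apart, 8 to 40 above the underside. The shoe ends 18 from the centre line on one side, 30 on the other: that ledge is the flange. Point: middle of the block, 24 above the underside. Axes: z up, x along the bar, y to the flange side
- pot_mid (a point): Middle of a small white open pot, 58 mm across, 46 tall, half-way up; leave it alone
- steel_block_mid (a point): Middle of a grey steel bench block, 56 x 56 x 31 mm; leave it alone
- carton_mid (a point): Middle of a small pale carton, 58 x 85 x 28 mm; leave it alone

How it is judged:
On the way, in this order (a step that is already met when the one before it is completed fails the run):
1. both bars wait at their gates, flange under the lip, lever upright (distance between bar_brown_mid and brown_gate below 0.01 m and distance between bar_red_mid and red_gate below 0.01 m and value of joint lever between -0.1 and 0.1 rad), for 0.2 s.
2. the lever is tipped to the brown side (value of joint lever above 0.38 rad), for 0.2 s.
At the end, for the whole second after the job is handed in: The brown bar's middle within 10 mm of brown_bay, the red bar's middle within 10 mm of red_gate, both at rest, the lever back within 0.08 rad of upright (distance between bar_brown_mid and brown_bay below 0.01 m and distance between bar_red_mid and red_gate below 0.01 m and value of joint lever between -0.08 and 0.08 rad and linear speed of each of bar_brown, bar_red below 0.02 m/s); the robot touches nothing.
It fails at once if the pot, the steel block or the carton is pushed more than 25 mm (distance of any of pot_mid, steel_block_mid, carton_mid from where it was at the start of the episode above 0.025 m).
It also fails if it takes over 72 s, if anything falls off the work surface, if the arm or the gripper's body presses on something with over 40 N, if the wrist force passes 120 N, or if a joint passes its speed limit or range.

## Working session

There is one attempt and no reset: what is moved stays moved. The work goes in short steps, each a Python script; the robot and the scene stay as the last script left them, time stands still between calls to the robot, and variables do not carry over. Pictures are saved under pics/ and viewed, at most 10 in all, crops included, and the job is handed in when it is done.

```bash
mkdir -p pics; ls; cat > h.py <<'E'
import numpy as np, cv2
from plant import manip as m
from scipy.spatial.transform import Rotation as Ro
def K(c):
    f=200/np.tan(np.radians(c["vfov"])/2); return np.array([[f,0,c["cx"]],[0,f,c["cy"]],[0,0,1]])
def ray(c,uv):
    p=cv2.undistortPoints(np.array(uv,float).reshape(-1,1,2),K(c),np.array(c["distortion"],float)).reshape(-1,2)
    R=np.array(c["R"]);t=np.array(c["t"])
    return -R.T@t,(np.c_[p,np.ones(len(p))])@R
def atz(c,uv,z):
    o,d=ray(c,uv); z=np.broadcast_to(z,len(d)); return o+d*((z-o[2])/d[:,2])[:,None]
def proj(c,X):
    R=np.array(c["R"],float)
    return cv2.projectPoints(np.array(X,float).reshape(-1,1,3),cv2.Rodrigues(R)[0],np.array(c["t"],float),K(c),np.array(c["distortion"],float))[0].reshape(-1,2)
E
python3 - <<'E'
from h import *
for n in("scene","top"):
    im=m.get_image(n); cv2.imwrite(f"pics/{n}0.png",im); c=m.get_calibration(n); print(n,c)
print(m.tip_extent,m.get_state())
E
```

```text
pics
scene {'vfov': 43.10458979459142, 'cx': 319.04310018177733, 'cy': 202.16434954340758, 'distortion': array([-0.140814,  0.      ,  0.      ,  0.      ,  0.      ]), 'R': array([[ 0.51666793, -0.85606414,  0.01443739],
       [-0.5771606 , -0.36069495, -0.73265599],
       [ 0.63240801,  0.37020716, -0.68044601]]), 't': array([-0.30882066,  0.350506  ,  1.37984825])}
top {'vfov': 53.110344876633725, 'cx': 319.3700637205466, 'cy': 201.9678401816074, 'distortion': array([-0.05429732,  0.        ,  0.        ,  0.        ,  0.        ]), 'R': array([[ 0.02785607, -0.99946832,  0.01694468],
       [-0.99657581, -0.02908765, -0.07739869],
       [ 0.07785042, -0.01473063, -0.99685622]]), 't': array([-0.09025455,  0.48414207,  1.32716125])}
0.017 {'t': 0.1, 'joint_positions': array([ 1.56557507e+00,  2.55680552e-01,  1.07135020e-01, -3.91287859e-04,
       -1.42389574e+00, -2.84607472e-01]), 'qvel': array([ 1.44156204e-03, -6.81717523e-04,  2.60988962e-03,  3.00599543e-05,
        1.84461775e-04,  1.77903099e-03]), 'tau': array([-2.31508166e-03, -3.87608564e+01,  2.38474059e+01,  5.37791401e+00,
       -3.78852987e-03, -4.59911320e-06]), 'tcp_pos': array([0.15701849, 0.52668394, 0.24749518]), 'ee_rot': array([ 8.41404565e-04,  9.89513764e-01, -1.44436134e-01, -7.71077357e-05]), 'ft_force': array([-0.3416054 , -0.12814307, -0.00036192]), 'ft_torque': array([0.03028248, 0.014689  , 0.00112401]), 'grasp_force': 0.0, 'finger_gap': 0.08543187583704798}
```

View pics/top0.png

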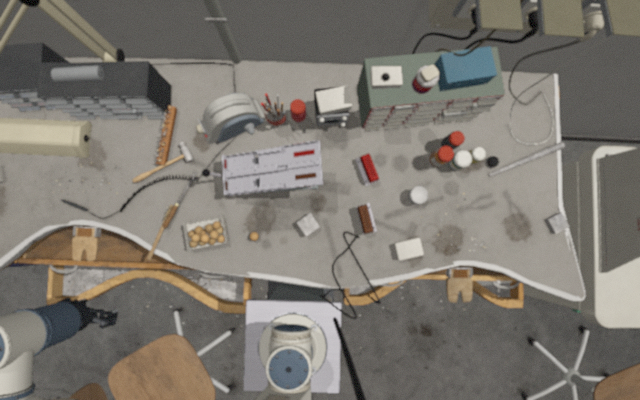

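View pics/scene0.png

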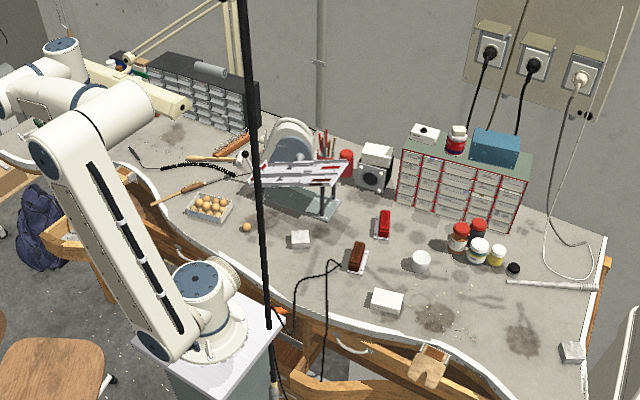

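The top view shows the feeder around (270,168), the red bar at (369,168), the brown bar at (367,218), the pot at (418,195), the block at (307,225) and the carton at (408,249). Next is an enlarged crop.

```bash
python3 - <<'E'
from h import *
im=cv2.imread("pics/top0.png"); a=im[130:265,190:430]
cv2.imwrite("pics/c1.png",cv2.resize(a,(792,445),interpolation=cv2.INTER_CUBIC))
c=m.get_calibration("top")
print(atz(c,[(367,218),(369,168),(418,195),(307,225),(408,249)],[.048,.048,.046,.03,.03]).round(3))
E
```

```text
[[ 0.436 -0.234  0.048]
 [ 0.602 -0.238  0.048]
 [ 0.517 -0.404  0.046]
 [ 0.408 -0.037  0.03 ]
 [ 0.337 -0.376  0.03 ]]
```

View pics/c1.png

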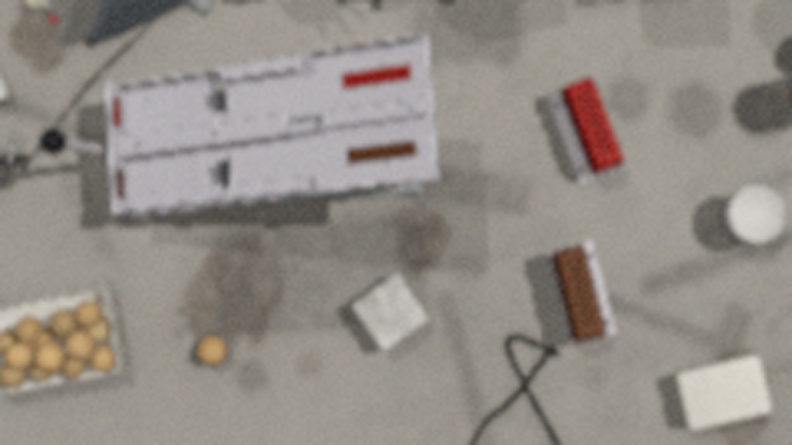

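```bash
cat >> h.py <<'E'
def down(deg): return (Ro.from_euler('z',deg,degrees=True)*Ro.from_quat([1,0,0,0])).as_quat()[[3,0,1,2]]
def snap(n,cam="wrist"):
    c=m.get_calibration(cam); im=m.get_image(cam); cv2.imwrite(f"pics/{n}.png",im)
    np.save(f"pics/{n}.npy",c,allow_pickle=True); return c
def load(n): return np.load(f"pics/{n}.npy",allow_pickle=True).item()
E
python3 - <<'E'
from h import *
s=m.get_state()['tcp_pos']
m.movel([s[0],s[1],.33])
for n,p,y in (("wf",[.53,.06,.42],-83),("wb",[.48,-.235,.36],15)):
    for z in (0,-.04,-.08):
        try: m.movep([p[0],p[1],p[2]+z],down(y)); break
        except m.MotionError as e: print(n,e)
    c=snap(n); print(atz(c,[(320,200),(0,0),(639,0),(639,399),(0,399)],0.).round(3)); st=m.get_state(); print(st['t'],st['joint_positions'].round(2))
E
```

```text
[[ 0.516  0.136  0.   ]
 [ 1.064 -0.129  0.   ]
 [ 0.05  -0.255  0.   ]
 [-0.271  0.515  0.   ]
 [ 1.183  0.691  0.   ]]
3.0083 [ 0.41  0.24  0.53 -0.   -1.85 -0.28]
[[ 0.422 -0.255  0.   ]
 [ 0.589  0.262  0.   ]
 [ 0.824 -0.617  0.   ]
 [ 0.185 -0.994  0.   ]
 [-0.153  0.268  0.   ]]
5.025 [-0.16  0.22  0.34 -0.   -1.69  1.99]
```

View pics/wf.png

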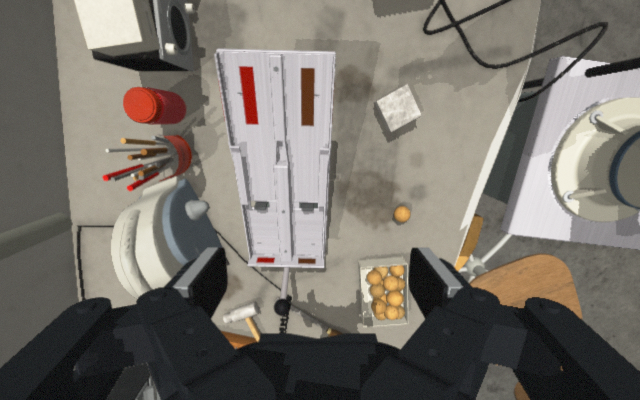

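View pics/wb.png

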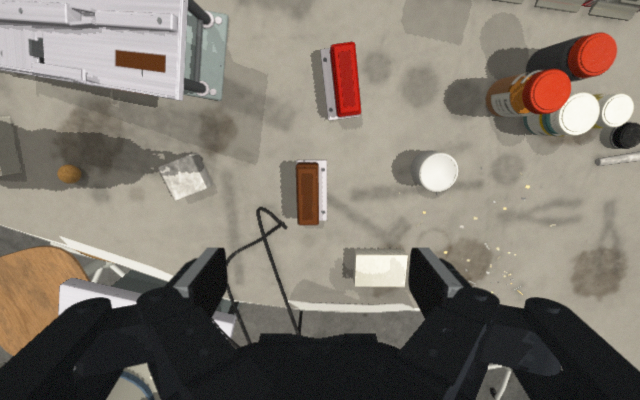

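The first wrist view shows the whole feeder: mouth end corners near (218,52) and (334,52), end stop near (250,265)–(325,265), knob at (283,308). The second shows the red bar at (345,78) and the brown bar at (309,193). I'll enlarge both.

```bash
python3 - <<'E'
from h import *
a=cv2.imread("pics/wf.png")[40:325,205:345]
cv2.imwrite("pics/c2.png",cv2.resize(cv2.transpose(a),None,fx=2.8,fy=4.2,interpolation=cv2.INTER_CUBIC))
a=cv2.imread("pics/wb.png")[30:235,285:375]
cv2.imwrite("pics/c3.png",cv2.resize(cv2.transpose(a),None,fx=3.9,fy=3.9,interpolation=cv2.INTER_CUBIC))
E
```

```text
(no output)
```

View pics/c2.png

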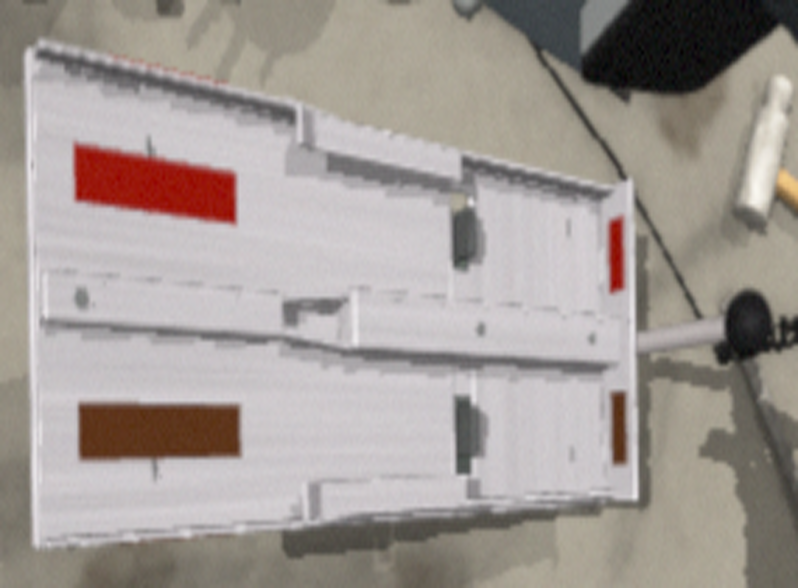

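View pics/c3.png

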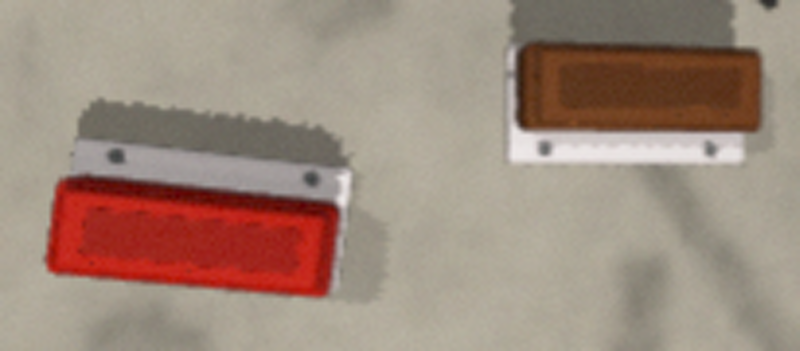

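```bash
cat > fit.py <<'E'
from h import *
from scipy.optimize import least_squares as LS
cf,cb,ct=load("wf"),load("wb"),m.get_calibration("top")
f2=lambda P:np.array([(205+y/4.2,40+x/2.8) for x,y in P])-.0
f3=lambda P:np.array([(285+y/3.9,30+x/3.9) for x,y in P])
def bar(P,model,g):
    M=np.array(model)
    def w(p): c,s=np.cos(p[2]),np.sin(p[2]); return np.c_[p[0]+c*M[:,0]-s*M[:,1],p[1]+s*M[:,0]+c*M[:,1],M[:,2]]
    r=LS(lambda p:(proj(cb,w(p))-f3(P)).ravel(),g); print(r.x.round(4),np.degrees(r.x[2]).round(1),"res px",r.fun.reshape(-1,2).round(1).tolist()); return r.x
# red: x bar to +X (up in image = small c3 X), flange y to +Y (small c3 Y)
T=.048
R=bar([(62,178),(338,205),(328,297),(48,272),(75,140),(350,170)],[(48,17,48),(-48,17,48),(-48,-17,48),(48,-17,48),(50,30,8),(-50,30,8)]*np.array(1e-3),[.6,-.24,.3])
B=bar([(527,130),(760,130),(760,48),(522,42),(508,163),(743,163)],[(-48,17,48),(48,17,48),(48,-17,48),(-48,-17,48),(-50,30,8),(50,30,8)]*np.array(1e-3),[.436,-.234,3.3])
a=np.radians(22)
def axes(yaw): # downhill heading yaw
    h=np.array([np.cos(yaw),np.sin(yaw),0]); ez=np.array([0,0,1.])
    ex=h*np.cos(a)-ez*np.sin(a); n=h*np.sin(a)+ez*np.cos(a); return ex,np.cross(n,ex),n
def fp(p,s,l,n=0.): # s from top edge, l lateral to brown
    ex,ey,nn=axes(p[2]); return np.array([p[0],p[1],.174])+s*ex+l*ey+n*nn
if __name__=="__main__":
    obs=f2([(75,143),(236,172),(236,224),(75,200),(79,403),(241,405),(240,458),(79,460),(30,50),(35,546)])
    def mod(p):
        x,y,yaw,sm,L,d,w=p; S=sm-L,sm+L
        return [fp(p,S[0],-d-w),fp(p,S[1],-d-w),fp(p,S[1],-d+w),fp(p,S[0],-d+w),fp(p,S[0],d-w),fp(p,S[1],d-w),fp(p,S[1],d+w),fp(p,S[0],d+w),fp(p,0,-.067),fp(p,0,.067)]
    r=LS(lambda p:(proj(cf,mod(p))-obs).ravel(),[.55,-.1,1.7,.05,.03,.036,.006]); p=r.x
    print(p.round(4),np.degrees(p[2]),r.fun.reshape(-1,2).round(1).tolist())
    # checks: gate blade, end stop, divider
    q=lambda X:[(round((v-40)*2.8),round((u-205)*4.2)) for u,v in proj(cf,X)]
    print("end s=.33",q([fp(p,.33,-.067),fp(p,.33,.067)]),"gate blade",q([fp(p,p[3]+.165,-.036),fp(p,p[3]+.165,.036)]),"div",q([fp(p,.006,-.007,.008),fp(p,.006,.007,.008)]))
    print("top crop",[((u-190)*3.3,(v-130)*3.3) for u,v in proj(ct,[fp(p,0,-.067),fp(p,0,.067),fp(p,.33,-.067),fp(p,.33,.067)]).round(1)])
    o1,d1=ray(cf,f2([(747,325)])); o2,d2=ray(ct,[(190+52/3.3,130+140/3.3)])
    A=np.c_[d1[0],-d2[0]]; t=np.linalg.lstsq(A,o2-o1,rcond=None)[0]; print("knob",o1+t[0]*d1[0],o2+t[1]*d2[0])
    k=o1+t[0]*d1[0]-fp(p,0,0); print("knob s,l,n",[k@e for e in axes(p[2])]); np.save("feeder.npy",p)
E
python3 fit.py
```

```text
[ 0.6043 -0.2425  0.3798] 21.8 res px [[-0.5, -2.5], [0.1, 1.9], [0.9, 1.5], [1.3, -2.3], [-0.9, 0.6], [-1.0, 1.4]]
[ 0.4351 -0.2316  3.3993] 194.8 res px [[0.7, -1.3], [0.4, 1.8], [-0.9, 1.7], [-0.3, -0.1], [0.4, -1.2], [-0.3, -0.8]]
[ 0.5936 -0.0733  1.6736  0.0517  0.035   0.0357  0.0079] 95.89017249395062 [[-0.2, -0.1], [0.2, 0.1], [0.1, 0.4], [-0.0, 0.2], [-0.0, -0.2], [0.2, -0.6], [-0.1, 0.0], [0.1, 0.1], [-0.9, -0.3], [0.7, 0.4]]
end s=.33 [(602, 188), (606, 506)] gate blade [(461, 237), (463, 432)] div [(53, 269), (53, 322)]
top crop [(np.float64(424.04999999999995), np.float64(34.65)), (np.float64(435.2699999999999), np.float64(179.85)), (np.float64(118.8), np.float64(84.80999999999996)), (np.float64(126.05999999999996), np.float64(217.14000000000001))]
knob [0.5580724  0.27989833 0.13091265] [0.55942056 0.28021863 0.13119499]
knob s,l,n [np.float64(0.34524022447081487), np.float64(-0.0008752103727384118), np.float64(0.09301490316561041)]
```

```bash
cat > load.py <<'E'
import sys
from h import *
from fit import R,B,fp,axes
p=np.load("feeder.npy"); ex,ey,n=axes(p[2])
q=Ro.from_matrix(np.c_[-ex,ey,-n]).as_quat()[[3,0,1,2]]
which=sys.argv[1]
b,yaw,l=(B,np.degrees(B[2])-180,.0297) if which=="brown" else (R,np.degrees(R[2]),-.0297)
st=m.get_state
if st()['tcp_pos'][2]<.25: m.movel(st()['tcp_pos']+[0,0,.1],max_speed=.3)
m.set_gripper(.07,60)
m.movep([b[0],b[1],.15],down(yaw)); m.movel([b[0],b[1],.028],max_speed=.12)
m.set_gripper(.0,60); print("gap",st()['finger_gap'],st()['grasp_force'],st()['t'])
m.movel([b[0],b[1],.30],max_speed=.3)
g=lambda h:fp(p,p[3],l,h)
m.movep(g(.12),q); m.movel(g(.033),max_speed=.15); m.hold(.2); f0=st()['ft_force']@n
print("f0",f0,"gap",st()['finger_gap'])
for h in np.arange(.032,.0245,-.001):
    m.movel(g(h),max_speed=.03); f=st()['ft_force']; 
    if f@n-f0>3: break
print("contact h",h,f.round(1),f0)
m.set_gripper(.048); m.hold(.4)
m.movel(g(.10),max_speed=.2); print(st()['t'])
E
python3 load.py brown | tail -5
python3 - <<'E'
from h import *
snap("s1","scene"); snap("b1")
E
```

```text
[ 0.4351 -0.2316  3.3993] 194.8 res px [[0.7, -1.3], [0.4, 1.8], [-0.9, 1.7], [-0.3, -0.1], [0.4, -1.2], [-0.3, -0.8]]
gap 0.03348499096866787 61.04493498802185 7.7833
f0 -2.7448040118391606 gap 0.032842167349801124
contact h 0.027999999999999997 [-2.7  3.3  4.9] -2.7448040118391606
14.3583
```

```bash
python3 - <<'E'
from h import *
w=cv2.resize(cv2.imread("pics/b1.png"),(544,340)); s=cv2.resize(cv2.imread("pics/s1.png")[145:225,235:371],(544,255)[:2],interpolation=cv2.INTER_CUBIC)
cv2.imwrite("pics/v1.png",np.vstack([w,s]))
E
```

```text
(no output)
```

View pics/v1.png

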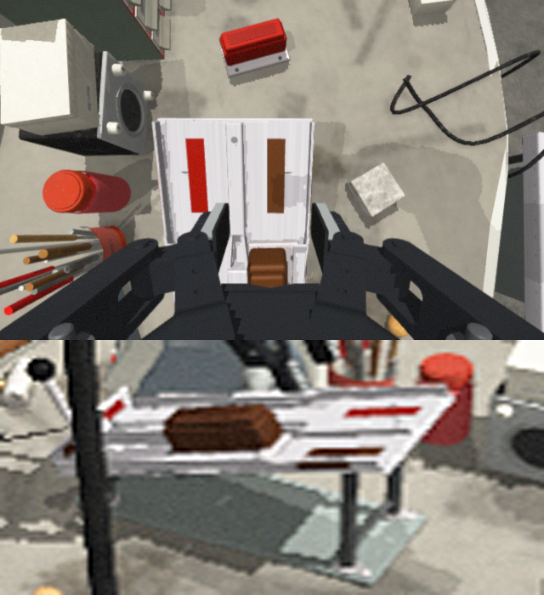

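The brown bar has slid to about its gate, straight in its lane. Next is the red bar.

```bash
python3 load.py red | tail -4
python3 - <<'E'
from h import *
from fit import fp,axes
p=np.load("feeder.npy"); ex,ey,n=axes(p[2])
m.set_gripper(0.0)
q=Ro.from_matrix(np.c_[-ex,ey,-n]).as_quat()[[3,0,1,2]]
for z in (.45,.42,.39,.36):
    try: m.movep([.53,.06,z],down(-83)); break
    except m.MotionError as e: print(e)
c=snap("wg"); im=cv2.imread("pics/wg.png")
im=cv2.resize(im,None,fx=4,fy=4,interpolation=cv2.INTER_CUBIC)
for sgn in(1,-1):
    pts=[fp(p,p[3]+.115+x,sgn*(.0297+y),.048) for x,y in((.048,.017),(.048,-.017),(-.048,-.017),(-.048,.017))]
    cv2.polylines(im,[np.int32(proj(c,pts)*4)],True,(0,255,0),1)
u,v=proj(c,fp(p,.2,0))[0]; u,v=int(u*4),int(v*4)
cv2.imwrite("pics/v2.png",im[max(0,v-300):v+300,max(0,u-400):u+400]); print(m.get_state()['t'])
E
```

```text
gap 0.03281982086735553 61.262251138687134 19.0167
f0 -2.497261870591986 gap 0.032966727026134415
contact h 0.027999999999999997 [-3.   3.1  5.6] -2.497261870591986
25.625
[ 0.6043 -0.2425  0.3798] 21.8 res px [[-0.5, -2.5], [0.1, 1.9], [0.9, 1.5], [1.3, -2.3], [-0.9, 0.6], [-1.0, 1.4]]
[ 0.4351 -0.2316  3.3993] 194.8 res px [[0.7, -1.3], [0.4, 1.8], [-0.9, 1.7], [-0.3, -0.1], [0.4, -1.2], [-0.3, -0.8]]
27.0917
```

View pics/v2.png

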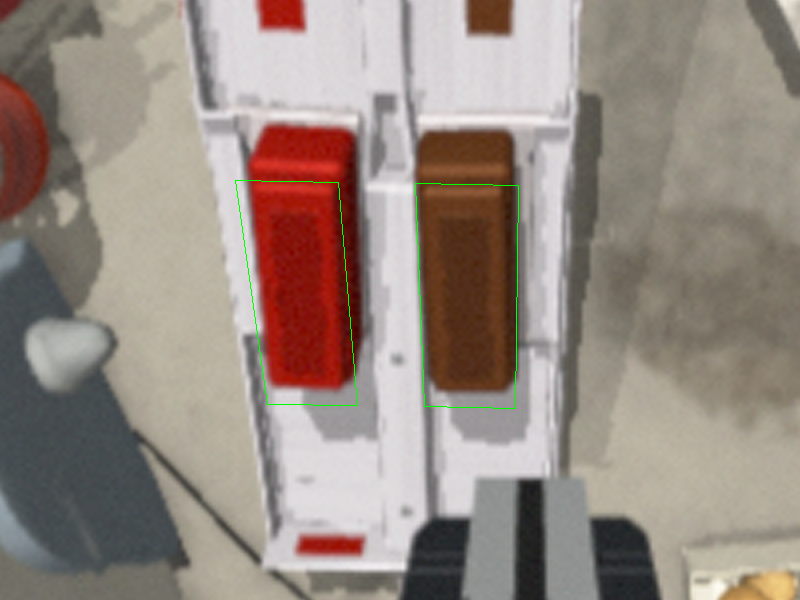

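Both bars sit at the same downhill position at their gates, flanges under the lips; the green predicted outlines are off by about 5 mm for both. Next I straddle the knob and tip the lever.

```bash
cat > lever.py <<'E'
from h import *
from fit import fp,axes
p=np.load("feeder.npy"); ex,ey,n=axes(p[2]); st=m.get_state
q=Ro.from_matrix(np.c_[-ex,ey,-n]).as_quat()[[3,0,1,2]]
k=np.array([.5587,.2801,.131]); 
P=lambda lat,h:k+ey*lat+n*h
m.set_gripper(.06); m.movep(P(0,.08),q); m.hold(.2); f0=st()['ft_force']
F=lambda:np.array([(st()['ft_force']-f0)@e for e in(ex,ey,n)]).round(1)
m.movel(P(0,.03),max_speed=.15); m.movel(P(0,-.006),max_speed=.05); print("down",F())
if abs(F()).max()>5: m.movel(P(0,.08)); raise SystemExit
m.set_gripper(.036); g=st()['finger_gap']; sl=g/2-.013; print("gap",g,F())
def arc(th,slack,v):
    m.movel(P(.108*np.sin(th)+slack,-.006-.108*(1-np.cos(th))),max_speed=v)
for th in(.15,.3,.4,.455): arc(th,sl,.08); print(th,F())
m.hold(.8); c=snap("tip","top"); snap("tips","scene"); snap("tipw"); m.hold(.5); print(F(),st()['t'])
for th in(.3,.15,0): arc(th,sl if th else 0,.08)
print(F()); m.set_gripper(.06); m.movel(P(0,.1),max_speed=.15)
s=st()['tcp_pos']
try: m.movep([.53,.06,.45],down(-83))
except m.MotionError: m.movep([.53,.06,.42],down(-83))
snap("we"); snap("se","scene"); print(st()['t'])
a=cv2.resize(cv2.imread("pics/we.png")[30:330,190:350],None,fx=2,fy=2)
b=cv2.resize(cv2.imread("pics/tips.png")[135:235,225:375],None,fx=3,fy=3)
d=cv2.resize(cv2.imread("pics/se.png")[135:235,225:375],None,fx=3,fy=3)
cv2.imwrite("pics/v3.png",np.hstack([a,np.vstack([b,d])]))
E
python3 lever.py|tail -9
```

```text
down [0.9 0.5 1.2]
gap 0.03593880349967887 [0.7 0.2 0.9]
0.15 [-0.3 -1.2  1.3]
0.3 [ 0.4 -2.1  2.6]
0.4 [-0.5 -3.4  4.1]
0.455 [ 0.2 -3.3  5.4]
[ 0.2 -3.   7. ] 33.675
[0.6 0.7 1. ]
37.4167
```

View pics/v3.png

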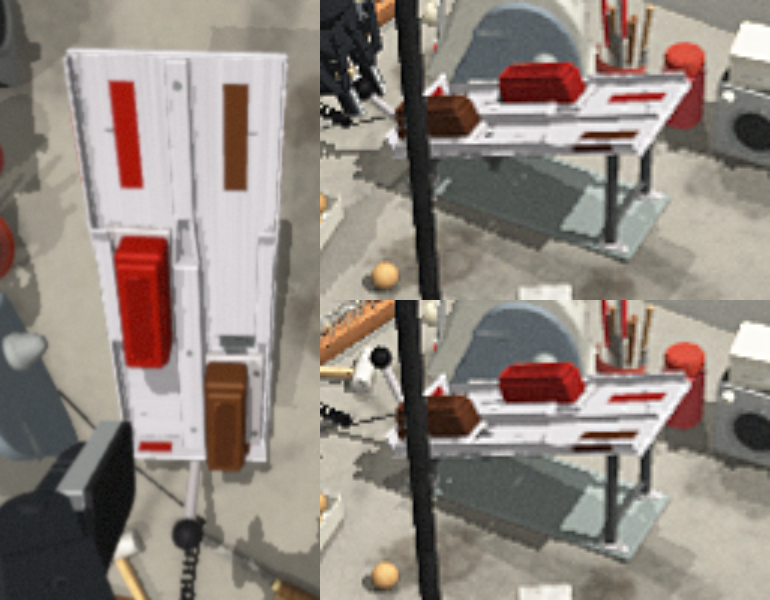

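The brown bar is at the end stop, the red bar still at its gate, and the lever is back upright with the gripper clear.

```bash
python3 -c "
from h import *
print(m.hand_in())"
```

```text
the job is handed in; nothing more can be done
None
```

I loaded both bars, ran the brown one down to the end stop and handed the job in at about 37 s of 72. In the last pictures the red bar is still at its gate and the lever is upright, but no verdict came back.

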